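Check the drive's temperature, then hold the guard at its balance point

ROBOT

A 7-joint arm with a two-finger parallel gripper is mounted at the origin on the work surface. World frame = base frame: x ahead of the robot, y to its left, z up, the work surface at z = 0. Lengths are in m, angles in rad, forces in N, time in s.
With the tool pointing down it reaches from about 0.35 to 0.9 m from the base axis. Payload 19.9 kg.
Tool frame: the origin (TCP) lies between the finger pads; the fingertips stand 19 mm ahead of it and the grasp point (between the pads) is the TCP; z points along the fingers, y is the direction in which the jaws open and shut (so a half turn about z gives the same grasp; the last joint's range is limited). The gripper opens to 94 mm and grips with 3 to 60 N. Pads are 16 mm wide; open, the fingers measure 119 mm over their backs; the gripper's body (75 mm by 177 mm) begins 78 mm behind the grasp point.
Start: joints at [1.188, 0.417, -0.01, 1.614, 0.005, 1.111, -0.053], TCP at [0.209, -0.589, 0.193] pointing down, gripper open.
Joint ranges: [-2.81, 2.81], [-0.39, 2.02], [-1.27, 1.25], [0.06, 2.57], [-1.19, 4.33], [0.19, 2], [-2.82, 2.82]. Speed limits (rad/s): [1.89, 1.89, 2.39, 2.39, 3.01, 3.01, 3.01].

INTERFACE

Orientations are given as a 3x3 rotation matrix whose columns are the frame's x, y, z axes.
In Python, from rig import robot gives the robot as it stands. Calls block until the motion is done:
- robot.move_ptp(position, orientation): joint-space move of the TCP to a pose.
- robot.move_linear(position, velocity=0.15, frame=None, threshold=None): straight line of the TCP; frame=None keeps the orientation; velocity is the mean speed in m/s. With threshold (N) it stops when the force on the tool has changed by that much, and returns True; else False.
- robot.goto_joints(angles): joint-space move.
- robot.gripper_to(opening): finger opening in m; the grip force is fixed at half the most; returns when the fingers have stopped.
- robot.pause(seconds).
- robot.ik(position, orientation): joint angles nearest the present ones, or None.
- robot.get_state(): the state.
- robot.grab_frame(name): name is "side" or "top" or "wrist"; returns the picture (480x640x3 uint8, red, green, blue); there is no depth.
- robot.camera_info(name): a dict with "fx", "fy", "cx", "cy" (pixels), "rvec" (rotation vector, rad) and "tvec" (3), from world to camera coordinates, as OpenCV has them. Camera axes: x right, y down, z forward; pixel columns grow to the right and rows downward; lengths in m; the calibration is good to about 2 mm. A picture is of the moment at which its call begins: read the wrist's pose just before it. camera_info takes no time and is no camera call; for the wrist camera it gives the pose at the moment of the call.
A pose or a line that the arm cannot do raises robot.PlanningError and nothing moves.
- robot.sign_off(): hands the job in, once; it reports no verdict.
The state is a dict: "time": time; "qpos": joint angles; "joint_vel": joint speeds; "effort": joint torques, N m; "ee_pos": TCP position; "tool_rot": TCP orientation; "force": force on the tool from outside, world axes, zero at the start; "moment": the same for the moment, N m; "opening": finger opening in m.
Only numpy, scipy, OpenCV 4.12 (cv2) and the standard library are available. Lean on these libraries where they do the work, as an engineer would, in place of code of your own. Each camera call takes 0.05 s, during which the arm holds its last target. There are 200 camera calls.

TASK

Before servicing the little dial-engraving machine, take the yellow thermometer from its holder and point its black nose at the black patch on top of the white drive unit, holding it still on the middle of the patch from about 8 cm above for two seconds; then stand it back in its holder and let go. Next take the machine's hinged clear guard by its red bar and swing it up until it stands straight up on its hinge, at its balance point, and keep hold of it there: you finish still holding it, so that a colleague can screw on the lid stay. Never let the guard tip over to the back or drop shut, and leave the oil bottle, loupe, screwdriver and brass plate where they are.

Things in the scene. Friction and masses are not known exactly. Their poses are not given: they have to be found in the camera images.
- thermo_mid (a point): centre (half-way up) of the yellow pen-shaped thermometer, a round stick 150 mm long and 28 mm across (0.1 to 0.16 kg) that stands upright in its holder, black nose down; z runs along it from the nose to the top. The holder's rim is 25 mm below this point while it stands there, so grip it 20 to 50 mm above this point
- thermo_lens (a point): the lens: middle of the flat end of the black nose (22 mm across, tapering to 28 mm within 26 mm), 75 mm below thermo_mid along the thermometer's z axis. It looks along -z, out of the nose; axes as thermo_mid
- holder_floor (a point): centre of the inner floor of the holder, an upright open aluminium tube of 40 mm inner and 48 mm outer diameter on a dark round foot 90 mm across; the floor is 6 mm above the table and the rim 50 mm above the floor. z up. Fixed
- patch (a point): centre of the round black patch, 44 mm across, in the middle of the flat top of the drive unit, a white box 130 x 110 mm and 91 mm high with a red knob (20 mm long) low on one side. z up. Fixed; the drive unit and the holder stand on either side of the machine and may change places
- guard (a joint): angle (rad) of the clear guard, a dark-framed pane 120 mm deep, 200 mm wide, 0.3 to 0.5 kg. 0 = closed, level (the start); grows as the handle swings up and over the hinge; 1.571 = straight up, its balance point (its weight lies in the pane's plane). Below that it falls shut, beyond it falls to the back stop at 2.5. Hardly any friction, no spring: hold it all the way
- guard_handle (a point): middle of the guard's red round handle bar, 12 mm thick, 100 mm long, along this point's y, parallel to the hinge, 170 mm from it; 45 mm free finger space between bar and pane frame. Closed: 113 mm above the table, on the robot's side, 45 mm clear of the chamber's front. The point turns with the guard; x points from bar to hinge. Pinched from above, the bar can turn between the fingers
- guard_hinge (a point): middle of the hinge axis, 113 mm above the table at the machine's far side; the axis runs along this point's y. The point does not turn with the guard: its -x points horizontally to the closed handle, z up. The machine is fixed, white, 260 mm (x) by 240 mm (y) at its bed, nowhere higher than 122 mm with the guard closed
- thermo: the thermometer as a whole; origin at its lens end
- oil: bystander: amber oil bottle with red cap, 52 mm across, 120 mm tall; origin under its middle
- loupe: bystander: black eye loupe, 48 mm across, 42 mm tall; origin under its middle
- driver: bystander: screwdriver with green handle lying on the table, 160 mm long, under 35 mm high
- blank: bystander: flat brass plate 90 x 55 x 6 mm; origin under its middle
Things that resemble listed ones, but are neither listed nor needed, are in the scene too. There is more than one size of the thermo; the job needs the smallest.

How it is judged:
On the way, in this order (a step that is already met when the one before it is completed fails the run):
1. the thermometer is held by the fingers, still, 40 to 130 mm from the patch, its line of sight within 16 mm (each way) of the patch's centre, for 1 s (x of patch in the frame of thermo_lens between -0.016 and 0.016 m and y of patch in the frame of thermo_lens between -0.016 and 0.016 m and z of patch in the frame of thermo_lens between -0.13 and -0.04 m and contact force between the fingers and thermo above 0.5 N and linear speed of thermo below 0.03 m/s and angular speed of thermo below 0.2 rad/s and value of joint guard below 0.1 rad), for 1 s.
2. the thermometer stands in its holder again, let go, with the guard still shut (horizontal distance between thermo_lens and holder_floor below 0.015 m and z of thermo_lens in the frame of holder_floor below 0.01 m and angle between thermo_lens's own z axis and vertical below 0.35 rad and contact force between the fingers and thermo below 0.1 N and value of joint guard below 0.1 rad), for 0.2 s.
At the end, for the whole second after the job is handed in: Guard upright (within 0.08 rad of 1.571), at rest (under 0.1 rad/s) and held by the fingers (over 0.5 N); thermometer nose down in its holder (lens within 15 mm of the axis and 10 mm of the floor, tilt under 0.35 rad), at rest, not touched by the fingers (value of joint guard between 1.4908 and 1.6508 rad and velocity of joint guard between -0.1 and 0.1 rad/s and contact force between the fingers and guard above 0.5 N and horizontal distance between thermo_lens and holder_floor below 0.015 m and z of thermo_lens in the frame of holder_floor below 0.01 m and angle between thermo_lens's own z axis and vertical below 0.35 rad and contact force between the fingers and thermo below 0.1 N and linear speed of thermo below 0.02 m/s); the arm keeps its last pose, push and grip.
It fails at once if the guard goes over centre and tips to the back (beyond 1.9 rad) (value of joint guard above 1.9 rad).
It fails at once if the guard drops shut (closing faster than 2 rad/s) (velocity of joint guard below -2 rad/s).
It fails at once if a bystander (oil bottle, loupe, screwdriver, brass plate) is moved by more than 30 mm (distance of any of oil, loupe, driver, blank from where it was at the start of the episode above 0.03 m).
It also fails if it takes over 72 s, if anything falls off the work surface, if the arm or the gripper's body presses on something with over 40 N, if the wrist force passes 120 N, or if a joint passes its speed limit or range.

## Working session

There is one attempt and no reset: what is moved stays moved. The work goes in short steps, each a Python script; the robot and the scene stay as the last script left them, time stands still between calls to the robot, and variables do not carry over. Pictures are saved under pics/ and viewed, about 8 in all and at most 12, crops included, and the job is handed in when it is done.

```bash
mkdir -p pics; ls; python3 - <<'E'
from rig import robot
import cv2
for n in ("top","side"):
    cv2.imwrite(f"pics/{n}0.png",robot.grab_frame(n)[:,:,::-1]); print(n,robot.camera_info(n))
s=robot.get_state();print(s["time"],s["tool_rot"],s["opening"])
E
```

```text
pics
top {'fx': 546.8320870208386, 'fy': 546.8320870208386, 'cx': 321.67224544277974, 'cy': 240.14637359151922, 'rvec': array([ 2.18128384, -2.19132528,  0.11344144]), 'tvec': array([-0.06539774,  0.56347595,  1.22165169])}
side {'fx': 483.55323505100887, 'fy': 483.55323505100887, 'cx': 322.59375026742856, 'cy': 246.15499841380702, 'rvec': array([ 0.64250211, -2.5858246 ,  1.20651067]), 'tvec': array([0.46253125, 0.27174917, 0.92392043])}
0.1 [[ 9.42489796e-01  3.34234665e-01 -4.16545712e-04]
 [ 3.34234919e-01 -9.42489285e-01  9.82877959e-04]
 [-6.40779850e-05 -1.06557657e-03 -9.99999430e-01]] 0.09412175720279317
```

View pics/top0.png

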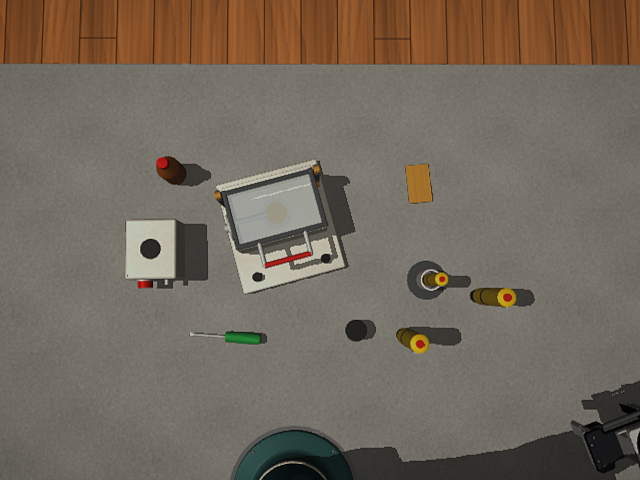

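View pics/side0.png

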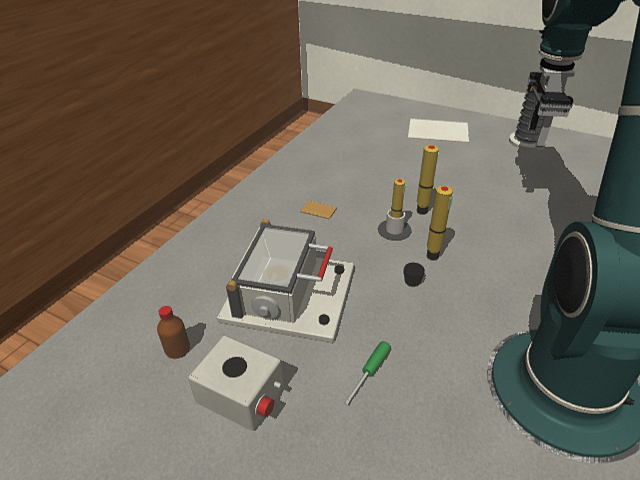

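Candidates for the thermometer in the top view: the stick in the holder with its cap at (441,279), and two taller free-standing sticks at (507,298) and (419,343). The smallest one, in the aluminium holder, is the one I want. In the side view its cap is at (399,181), the patch at (235,366) and the bar at (326,263).

```bash
cat > h.py <<'E'
import numpy as np, cv2
from rig import robot
def ray(ci,px):
    R=cv2.Rodrigues(np.array(ci["rvec"]))[0]; d=R.T@np.array([(px[0]-ci["cx"])/ci["fx"],(px[1]-ci["cy"])/ci["fy"],1])
    return -R.T@np.array(ci["tvec"]), d/np.linalg.norm(d)
def onz(ci,px,z):
    o,d=ray(ci,px); return o+d*(z-o[2])/d[2]
def tri(c1,p1,c2,p2):
    o1,d1=ray(c1,p1);o2,d2=ray(c2,p2)
    t=np.linalg.lstsq(np.c_[d1,-d2],o2-o1,rcond=None)[0]
    a,b=o1+t[0]*d1,o2+t[1]*d2; return (a+b)/2,np.linalg.norm(a-b)
def blobs(m,amin=8):
    n,l,s,c=cv2.connectedComponentsWithStats(m.astype(np.uint8)); 
    return [(c[i].round(1),s[i]) for i in range(1,n) if s[i][4]>=amin], l
def masks(im):
    h=cv2.cvtColor(im,cv2.COLOR_RGB2HSV).astype(int); H,S,V=h[...,0],h[...,1],h[...,2]
    return dict(red=((H<6)|(H>174))&(S>150)&(V>90), yel=(H>20)&(H<33)&(S>150)&(V>150), blk=(V<50))
def down(yaw): # jaw axis (tool y) direction at angle yaw in xy, tool z down
    y=np.array([np.cos(yaw),np.sin(yaw),0]); z=np.array([0,0,-1.]); return np.c_[np.cross(y,z),y,z]
E
python3 - <<'E'
from h import *
np.set_printoptions(precision=4,suppress=True)
ci={n:robot.camera_info(n) for n in("top","side")}
im={n:cv2.imread(f"pics/{n}0.png")[:,:,::-1].copy() for n in ci}
for n in ci:
    m=masks(im[n])
    for k in ("red","yel","blk"):
        for c,s in blobs(m[k],12)[0]: print(n,k,c,s)
m=masks(im["top"])["red"]; ys,xs=np.nonzero(m[245:275,255:325]); 
print("bar rect",cv2.minAreaRect(np.c_[xs+255,ys+245].astype(np.float32)))
cv2.imwrite("pics/crop.png",np.hstack([cv2.resize(im["top"][230:370,380:540],None,fx=2.4,fy=2.4,interpolation=2),cv2.resize(im["side"][130:270,360:520],None,fx=2.4,fy=2.4,interpolation=2)])[:,:,::-1])
E
```

```text
top red [161.5 162.4] [156 157  12  12  97]
top red [287.4 259. ] [265 252  46  16 222]
top red [441.8 278.6] [440 277   5   5  19]
top red [143. 284.] [138 281  11   7  75]
top red [507.2 297. ] [504 294   8   7  48]
top red [419.7 343.6] [416 340   8   8  47]
top yel [440.9 278.9] [435 273  13  13  98]
top yel [505.7 297.4] [497 289  19  18 193]
top yel [418.6 343.5] [410 335  19  19 195]
top blk [177.  171.8] [164 157  28  28 323]
top blk [315.9 176.4] [312 171   8  11  40]
top blk [221.7 200.6] [219 193   6  14  28]
top blk [180.1 248.4] [176 220   9  57 357]
top blk [150.1 248.2] [141 239  19  19 291]
top blk [207. 261.] [207 254   1  15  15]
top blk [325.1 258. ] [321 254   9   9  66]
top blk [439.6 270.1] [436 269   8   3  14]
top blk [257.2 276.5] [253 273   9   8  64]
top blk [156.7 280.7] [151 279  14   8  25]
top blk [440.4 288.7] [435 287  11   5  29]
top blk [482.4 293.9] [480 288  10  16  23]
top blk [471.7 295.4] [470 290   5  12  29]
top blk [356. 330.] [346 320  21  21 358]
top blk [410.1 330.4] [402 327  16   8  34]
top blk [459.  335.1] [456 329   5  14  15]
top bl
[... 1218 characters left out ...]
]
side blk [601.6 225.2] [592 220  21  10  28]
side blk [569.7 307.3] [ 529  222  111  183 6841]
side blk [437.2 231.1] [430 228  16   6  18]
side blk [432.4 255.3] [427 250  13  10  75]
side blk [413.4 273.7] [404 263  20  23 372]
side blk [339.  269.4] [335 266   9   8  60]
side blk [323.9 319.2] [320 315   9   9  43]
side blk [529.6 376. ] [520 349  32  52 210]
side blk [233.8 366.6] [223 357  24  20 159]
side blk [623.4 388.3] [589 364  51  44 256]
side blk [493.5 382.1] [492 377   4  12  15]
side blk [628.2 401.2] [622 397  12   8  44]
side blk [601.8 413.4] [586 409  31   8  48]
bar rect ((287.4768981933594, 258.9153747558594), (4.823819160461426, 47.09801483154297), 74.74488067626953)
```

View pics/crop.png

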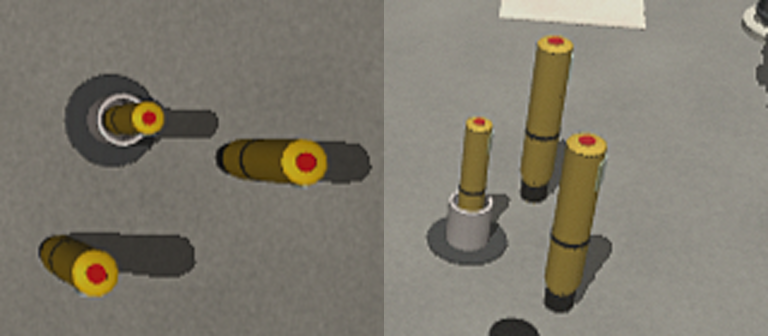

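The crop confirms it: the small stick in the grey holder is the target, with its top cap at (441.5,278.8). The other two are larger and free-standing.

```bash
python3 - <<'E'
from h import *
np.set_printoptions(precision=4,suppress=True)
T=robot.camera_info("top");S=robot.camera_info("side")
im=cv2.imread("pics/top0.png")[:,:,::-1].copy()
print("cap",onz(T,(441.2,278.8),.156),tri(T,(441.2,278.8),S,(399.2,181.5)))
print("patch",onz(T,(150.1,248.2),.091),tri(T,(150.1,248.2),S,(233.8,366.6)))
c=np.array([287.45,258.9]);a=np.deg2rad(74.74+90); 
print("bar",onz(T,c,.119),tri(T,c,S,(324.7,262.2)))
d=np.array([np.cos(a),np.sin(a)])*23; p,q=onz(T,c-d,.119),onz(T,c+d,.119); print("bar ends",p,q,np.linalg.norm(p-q)); 
# foot disc and ring
g=cv2.cvtColor(im,cv2.COLOR_RGB2GRAY).astype(int)
m=np.zeros(g.shape,bool); m[255:305,400:455]=(g[255:305,400:455]<78)
b,l=blobs(m,30); print(b)
ys,xs=np.nonzero(m); print("foot ext",xs.min(),ys.min(),ys.max()); 
for z in(.003,):print(onz(T,(xs.min()+.5,(ys.min()+ys.max())/2),z))
w=np.zeros(g.shape,bool); w[262:298,410:455]=im[262:298,410:455].min(2)>170
ys,xs=np.nonzero(w); print("rim",xs.min(),xs.max(),ys.min(),ys.max(), cv2.minEnclosingCircle(np.c_[xs,ys].astype(np.float32)))
(cx,cy),r=cv2.minEnclosingCircle(np.c_[xs,ys].astype(np.float32)); print("rim c",onz(T,(cx,cy),.056))
for n,u in (("oil",(161.5,162.4)),("big1",(507,297.2)),("big2",(419.2,343.5))): print(n,onz(T,u,.12 if n=="oil" else .23))
E
```

```text
cap [ 0.4721 -0.3083  0.156 ] (array([ 0.4718, -0.3088,  0.1542]), np.float64(0.0005942941198788898))
patch [0.5416 0.301  0.091 ] (array([0.5418, 0.3018, 0.0887]), np.float64(0.00022199264600017584))
bar [0.5159 0.0058 0.119 ] (array([0.5157, 0.0058, 0.1151]), np.float64(0.0008402149765824238))
bar ends [ 0.5284 -0.0408  0.119 ] [0.5034 0.0522 0.119 ] 0.09630049449306048
[(array([426.1, 280. ]), array([407, 261,  48,  39, 784], dtype=int32)), (array([429.6, 279.3]), array([422, 271,  16,  17, 179], dtype=int32))]
foot ext 407 261 299
[ 0.4718 -0.2663  0.003 ]
rim 421 437 271 290 ((430.5590515136719, 279.7756042480469), 10.32553482055664)
rim c [ 0.4714 -0.3083  0.056 ]
oil [0.7216 0.2723 0.12  ]
big1 [ 0.4356 -0.4152  0.23  ]
big2 [ 0.3501 -0.2463  0.23  ]
```

```bash
python3 - <<'E'
from h import *
np.set_printoptions(precision=3,suppress=True)
lo=np.array([-2.81,-.39,-1.27,.06,-1.19,.19,-2.82]);hi=np.array([2.81,2.02,1.25,2.57,4.33,2,2.82])
for yaw in(15,195):
    R=down(np.deg2rad(yaw)); 
    for p in((.472,-.308,.4),(.472,-.308,.126),(.472,-.308,.32),(.5418,.3013,.291),(.516,.006,.25),(.516,.006,.113),(.68,.05,.283)):
        q=robot.ik(p,R); print(yaw,p,q if q is None else np.array(q), None if q is None else min(np.min(q-lo),np.min(hi-q)))
E
```

```text
15 (0.472, -0.308, 0.4) [ 0.886  0.214 -0.444  1.445  0.091  1.504  0.707] 0.4962156772395627
15 (0.472, -0.308, 0.126) [ 0.869  0.415 -0.433  1.821  0.209  0.951  0.608] 0.7492410291361158
15 (0.472, -0.308, 0.32) [ 0.889  0.24  -0.443  1.587  0.105  1.338  0.694] 0.6304523933818497
15 (0.5418, 0.3013, 0.291) [ 0.181  0.546 -1.096  1.476  0.486  1.415 -0.668] 0.1738630648242152
15 (0.516, 0.006, 0.25) [ 0.553  0.229 -0.722  1.793  0.163  1.18   0.044] 0.5483857294619489
15 (0.516, 0.006, 0.113) [ 0.491  0.398 -0.681  1.94   0.314  0.91  -0.085] 0.5889331914889728
15 (0.68, 0.05, 0.283) [ 0.375  0.57  -0.784  1.321  0.397  1.408 -0.13 ] 0.48558886949817526
195 (0.472, -0.308, 0.4) [ 0.526  0.189 -0.003  1.457  0.001  1.495 -2.357] 0.463331130138223
195 (0.472, -0.308, 0.126) [ 0.431  0.383  0.115  1.836 -0.054  0.925 -2.31 ] 0.5101904203297161
195 (0.472, -0.308, 0.32) [ 0.501  0.214  0.027  1.6   -0.006  1.328 -2.351] 0.46898689108367764
195 (0.5418, 0.3013, 0.291) [ 0.176  0.54  -1.084  1.476  0.479  1.411  2.479] 0.18559907890055727
195 (0.516, 0.006, 0.25) [-0.974  0.287  1.089  1.837 -0.274  1.183 -2.677] 0.14291023447260587
195 (0.516, 0.006, 0.113) [-0.908  0.549  1.087  1.983 -0.593  0.972 -2.406] 0.1633894954660282
195 (0.68, 0.05, 0.283) [-0.752  0.674  1.082  1.366 -0.589  1.442 -2.574] 0.16835253818441265
```

```bash
python3 - <<'E'
from h import *
np.set_printoptions(precision=4,suppress=True)
R=down(np.deg2rad(15)); p=robot.get_state()["ee_pos"]
robot.move_linear([p[0],p[1],.38],velocity=.2)
robot.move_ptp([.472,-.308,.33],R)
c=robot.camera_info("wrist"); im=robot.grab_frame("wrist"); cv2.imwrite("pics/w1.png",im[:,:,::-1])
for k in("red","yel"):
    for b,s in blobs(masks(im)[k],15)[0]: print(k,b,s,onz(c,b,.156))
s=robot.get_state();print(s["time"],s["ee_pos"],s["force"])
E
```

```text
red [185.1 121.4] [176 111  20  21 328] [ 0.3326 -0.2536  0.156 ]
red [319.  215.5] [314 210  11  12 104] [ 0.4733 -0.307   0.156 ]
red [248.9 333.8] [241 327  17  15 199] [ 0.4339 -0.4517  0.156 ]
yel [182.3 111.5] [167  98  39  33 421] [ 0.3288 -0.2457  0.156 ]
yel [310.8 211.1] [308 202  10  17  65] [ 0.4644 -0.3048  0.156 ]
yel [326.8 208.9] [323 204   7  10  34] [ 0.4789 -0.2987  0.156 ]
yel [250.4 321.3] [240 315  24  15 173] [ 0.4324 -0.4367  0.156 ]
2.675 [ 0.4714 -0.3093  0.3299] [-0.7895 -0.2756  0.03  ]
```

View pics/w1.png

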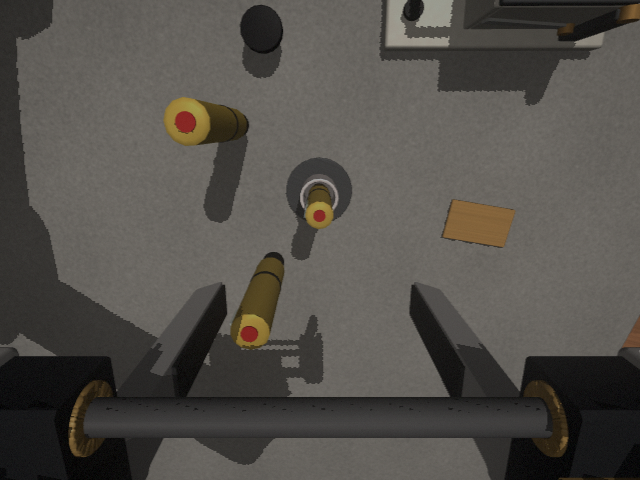

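The wrist view shows the cap at (319,215), which agrees within 2 mm. The nearest other stick clears the gripper by about 35 mm, so I'll grip.

```bash
python3 - <<'E'
from h import *
np.set_printoptions(precision=4,suppress=True)
st=lambda t:(lambda s:print(t,round(s["time"],2),s["ee_pos"],s["force"],round(s["opening"],4)))(robot.get_state())
R=down(np.deg2rad(15)); x,y=.4724,-.3078
print(robot.move_linear([x,y,.122],velocity=.12,frame=R,threshold=8)); st("down")
robot.gripper_to(0.02); st("grip")
robot.move_linear([x,y,.31],velocity=.12); st("up")
# lens 41+75=116 mm below TCP
robot.move_linear([.5418,.3013,.31],velocity=.2); st("over")
robot.move_linear([.5418,.3013,.091+.08+.116],velocity=.08); robot.pause(.5); st("at")
for n in("side","wrist"): cv2.imwrite(f"pics/{n}2.png",robot.grab_frame(n)[:,:,::-1])
E
python3 -c "
import cv2,numpy as np
a=cv2.imread('pics/side2.png')[200:440,120:440];b=cv2.imread('pics/wrist2.png')
cv2.imwrite('pics/c2.png',np.hstack([cv2.resize(a,(400,300)),cv2.resize(b,(400,300))]))"
```

```text
False
down 4.56 [ 0.4726 -0.308   0.1225] [ 0.0678  0.1804 -0.033 ] 0.0939
grip 5.59 [ 0.4724 -0.3078  0.122 ] [-0.5189  0.093   0.8115] 0.0271
up 7.31 [ 0.4722 -0.3077  0.3094] [-0.0514  0.1099 -1.9419] 0.0273
over 10.53 [0.5419 0.3009 0.3101] [ 0.7878  0.9497 -1.2019] 0.0273
at 11.46 [0.5418 0.3013 0.2871] [ 0.4152 -0.0194 -1.6831] 0.0268
```

View pics/c2.png

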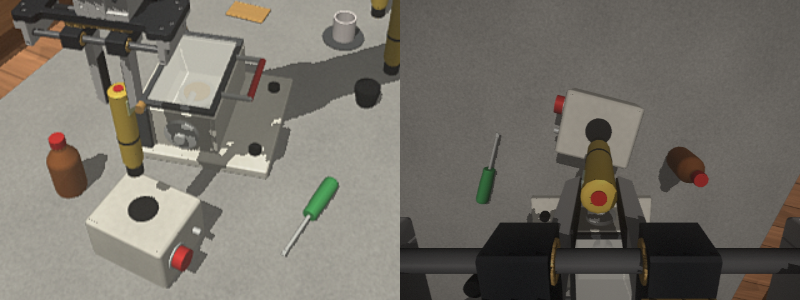

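The stick is held, and it appears above the patch in both views. I'll check its axis numerically.

```bash
python3 - <<'E'
from h import *
np.set_printoptions(precision=4,suppress=True)
S=robot.camera_info("side");W=robot.camera_info("wrist")
im=cv2.imread("pics/side2.png")[:,:,::-1].copy(); w=cv2.imread("pics/wrist2.png")[:,:,::-1].copy()
print("cap side",onz(S,(214.4,270),.321),"nose side",onz(S,(229.6,337.6),.171))
for b,s in blobs(masks(w)["red"],30)[0]: print(b,onz(W,b,.321))
P=lambda X,c:cv2.projectPoints(np.array([X]),c["rvec"],c["tvec"],np.array([[c["fx"],0,c["cx"]],[0,c["fy"],c["cy"]],[0,0,1]]),None)[0].ravel()
print("expected cap/nose side",P([.5418,.3013,.321],S),P([.5418,.3013,.171],S)," wrist",P([.5418,.3013,.321],W),P([.5418,.3013,.171],W))
E
```

```text
cap side [0.5423 0.2995 0.321 ] nose side [0.5377 0.3017 0.171 ]
[254.4 165.1] [0.5003 0.3613 0.321 ]
[481.4 288. ] [0.6099 0.3348 0.321 ]
[317.8 317.4] [0.5431 0.3017 0.321 ]
expected cap/nose side [213.8973 270.8266] [227.7432 336.5566]  wrist [314.9083 317.5831] [316.2373 232.5889]
```

The axis is vertical and within about 4 mm of the centre. I'll hold it there, then return it.

```bash
python3 - <<'E'
from h import *
np.set_printoptions(precision=4,suppress=True)
st=lambda t:(lambda s:print(t,round(s["time"],2),s["ee_pos"],s["force"],round(s["opening"],4)))(robot.get_state())
x,y=.4724,-.3078
robot.pause(2.1); st("held")
robot.move_linear([.5418,.3013,.31],velocity=.1)
robot.move_linear([x,y,.31],velocity=.2); robot.pause(.3); st("above")
robot.move_linear([x,y,.135],velocity=.1)
print(robot.move_linear([x,y,.1215],velocity=.03,threshold=6)); st("seat")
robot.gripper_to(0.094); robot.pause(.3); st("open")
robot.move_linear([x,y,.30],velocity=.12); robot.pause(.2)
for n in("top","side"): cv2.imwrite(f"pics/{n}3.png",robot.grab_frame(n)[:,:,::-1])
im=robot.grab_frame("wrist");c=robot.camera_info("wrist");cv2.imwrite("pics/w3.png",im[:,:,::-1])
for b,s in blobs(masks(im)["red"],15)[0]: print(b,onz(c,b,.156))
st("end")
E
python3 -c "
import cv2,numpy as np
a=cv2.imread('pics/side3.png')[130:270,330:520];b=cv2.imread('pics/w3.png')
cv2.imwrite('pics/c3.png',np.hstack([cv2.resize(a,(400,300)),cv2.resize(b,(400,300))]))"
```

```text
held 13.66 [0.5418 0.3013 0.287 ] [ 0.4364  0.0078 -1.5596] 0.027
above 17.56 [ 0.4724 -0.3078  0.31  ] [-0.405   0.2501 -1.1437] 0.0267
True
seat 19.91 [ 0.4724 -0.3079  0.1218] [-0.5177  0.7172  5.7407] 0.0272
open 21.32 [ 0.472  -0.3076  0.1217] [-0.5466  0.8578  0.5013] 0.0942
[169.9 122. ] [ 0.3308 -0.2541  0.156 ]
[317.5 224.1] [ 0.4731 -0.307   0.156 ]
[240.9 346. ] [ 0.4318 -0.4473  0.156 ]
[241.5 358.2] [ 0.4352 -0.4608  0.156 ]
end 23.31 [ 0.4724 -0.3078  0.2999] [ 0.3541 -0.1151  0.2817] 0.0942
```

View pics/c3.png

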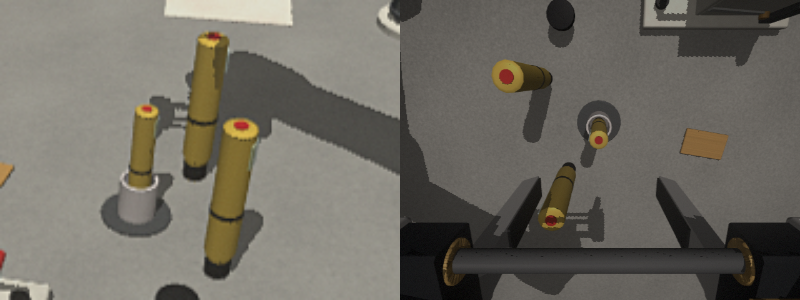

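The thermometer is back upright in its holder, with its cap at (.473,-.307). Next is the guard: I'll go above the bar and look from close by.

```bash
python3 - <<'E'
from h import *
np.set_printoptions(precision=4,suppress=True)
R=down(np.deg2rad(15))
robot.move_linear([.4724,-.3078,.36],velocity=.2)
robot.move_linear([.5158,.0058,.26],velocity=.25,frame=R); robot.gripper_to(.05); robot.pause(.2)
c=robot.camera_info("wrist"); im=robot.grab_frame("wrist"); cv2.imwrite("pics/w4.png",im[:,:,::-1])
m=masks(im)["red"]; bl,l=blobs(m,40)
for i,(b,s) in enumerate(bl): print(b,s,onz(c,b,.113))
n,l,s,_=cv2.connectedComponentsWithStats(m.astype(np.uint8)); k=1+np.argmax(s[1:,4])
ys,xs=np.nonzero(l==k); bx=cv2.boxPoints(cv2.minAreaRect(np.c_[xs,ys].astype(np.float32))); print(np.array([onz(c,b,.113) for b in bx]))
st=robot.get_state();print(st["time"],st["ee_pos"],st["force"],st["opening"])
E
```

```text
[318.  221.1] [ 313  167   12  109 1179] [0.5166 0.0086 0.113 ]
[[ 0.5256 -0.0433  0.113 ]
 [ 0.4998  0.0543  0.113 ]
 [ 0.509   0.0568  0.113 ]
 [ 0.5357 -0.0406  0.113 ]]
26.3083 [0.5158 0.0058 0.26  ] [-0.4247  0.1856  0.2365] 0.05017361839471798
```

View pics/w4.png

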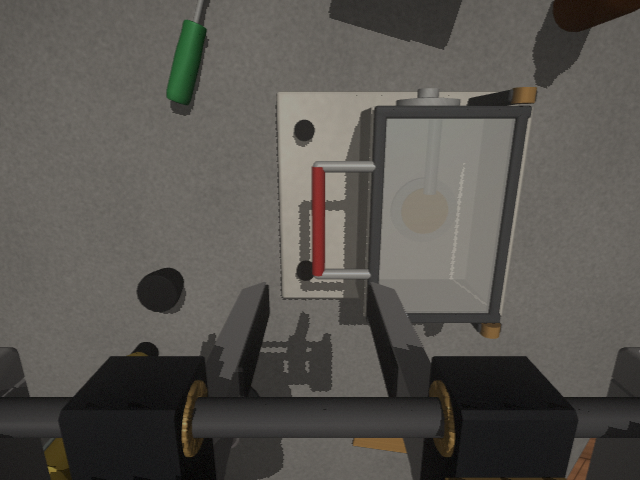

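The bar, at about (318,221), is square to the jaws and its centre is about (.5166,.0075). I'll descend, pinch it, and swing in small chords with a force check.

```bash
python3 - <<'E'
from h import *
np.set_printoptions(precision=4,suppress=True)
st=lambda t:(lambda s:print(t,round(s["time"],2),s["ee_pos"],s["force"],s["moment"],round(s["opening"],4)))(robot.get_state())
R=down(np.deg2rad(15)); u=np.array([np.cos(np.deg2rad(15)),np.sin(np.deg2rad(15)),0]); b=np.array([.5165,.007,.113])
robot.move_linear(b+[0,0,.03],velocity=.12,frame=R)
print(robot.move_linear(b,velocity=.05,threshold=8)); st("down")
robot.gripper_to(0.0); st("grip")
H=b+.17*u
for th in np.deg2rad([5,10,15,20]):
    robot.move_linear(H+.17*(-np.cos(th)*u+np.sin(th)*np.array([0,0,1])),velocity=.05); st(round(np.rad2deg(th)))
E
```

```text
False
down 28.18 [0.5166 0.0071 0.1131] [-0.0899  0.1692 -0.1693] [-0.0288 -0.1074  0.0576] 0.0498
grip 29.05 [0.5165 0.007  0.113 ] [0.2215 0.1283 0.0787] [-0.0348 -0.0718  0.0209] 0.0005
5 29.5 [0.5173 0.0071 0.1281] [-0.1058  0.5237  1.0149] [-0.024  -0.0968  0.0197] 0.0004
10 29.95 [0.5191 0.0076 0.1427] [ 0.4115 -0.0878 -0.5498] [-0.0349 -0.1268  0.0003] 0.0005
15 30.4 [0.5223 0.0085 0.1572] [-0.0485 -0.2994 -0.1189] [ 0.0023 -0.1049  0.057 ] 0.0005
20 30.85 [0.5265 0.0097 0.1713] [-1.2677  0.2327 -1.3508] [-0.0997 -0.0553 -0.028 ] 0.0003
```

The fingers closed to 0, so the bar isn't between them. I'll look before doing anything else.

```bash
python3 - <<'E'
from h import *
np.set_printoptions(precision=4,suppress=True)
im={}
for n in("side","wrist"): im[n]=robot.grab_frame(n); cv2.imwrite(f"pics/{n}5.png",im[n][:,:,::-1])
c=robot.camera_info("side")
for b,s in blobs(masks(im["side"])["red"],12)[0]: print(b,s)
a=im["side"][170:350,200:440];cv2.imwrite("pics/c5.png",np.hstack([cv2.resize(a,(400,300)),cv2.resize(im["wrist"],(400,300))])[:,:,::-1])
E
```

```text
[444.2 188.1] [441 187   7   3  18]
[324.6 262.9] [318 247  14  32 152]
[164.7 312.3] [159 306  13  14 129]
[263.2 405.3] [257 397  15  19 150]
```

View pics/c5.png

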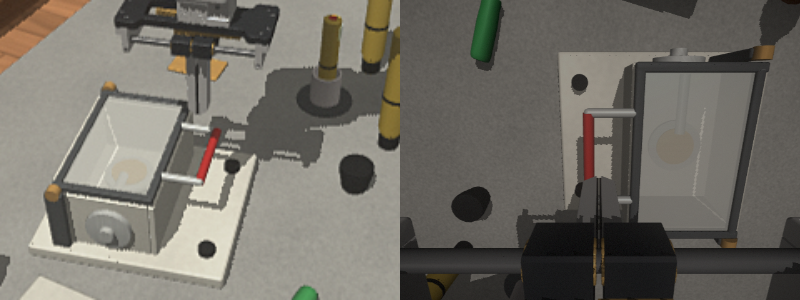

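```bash
python3 - <<'E'
from h import *
np.set_printoptions(precision=4,suppress=True)
P=lambda X,c:cv2.projectPoints(np.array([X],float),c["rvec"],c["tvec"],np.array([[c["fx"],0,c["cx"]],[0,c["fy"],c["cy"]],[0,0,1]]),None)[0].ravel()
S=robot.camera_info("side");W=robot.camera_info("wrist");T=robot.camera_info("top")
s=robot.get_state();e=s["ee_pos"];print(e,s["opening"])
for z in(0,-.019): print("tcp/tip",P(e+[0,0,z],S),P(e+[0,0,z],W))
b=[.5165,.007,.113]; print("bar mid",P(b,S),P(b,W),P(b,T))
for t in(-.05,.05):
    p=np.array(b)+t*np.array([-.259,.966,0]);print("bar end",P(p,S),P(p,W))
im=cv2.imread("pics/side5.png")
cr=cv2.resize(im[200:300,270:370],(500,500),interpolation=2)
w=cv2.imread("pics/wrist5.png")
mw=masks(w[:,:,::-1].copy())["red"]
for b_,s_ in blobs(mw,30)[0]: print("wrist red",b_,s_,onz(W,b_,.113))
for z in(0,-.019):
    u,v=P(e+[0,0,z],S); cv2.circle(cr,(int((u-270)*5),int((v-200)*5)),4,(255,0,255),1)
    u,v=P(e+[0,0,z],W); cv2.circle(w,(int(u),int(v)),4,(255,0,255),1)
cv2.imwrite("pics/c6.png",np.hstack([cv2.resize(cr,(300,300)),cv2.resize(w,(400,300))]))
E
```

```text
[0.5263 0.0096 0.171 ] 0.0006170308402363605
tcp/tip [318.897  241.5833] [315.4076 288.0444]
tcp/tip [319.0408 248.5945] [315.6145 275.2269]
bar mid [323.9107 263.157 ] [301.2458 254.4516] [286.9879 258.7556]
bar end [328.9992 248.4987] [302.0527 319.9401]
bar end [318.4426 278.909 ] [300.3469 181.4942]
wrist red [301.2 232.5] [ 294  182   15  106 1468] [0.5126 0.0221 0.113 ]
```

View pics/c6.png

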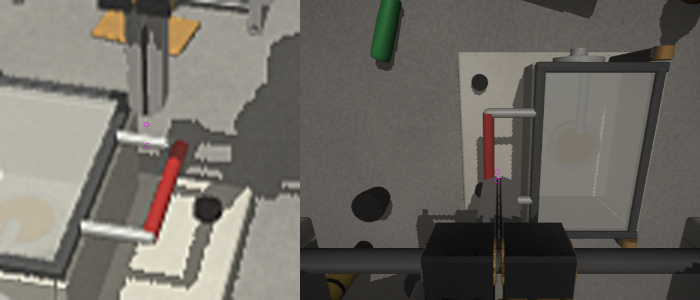

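Two views put the closed fingertips only about 0–4 mm ahead of the TCP, not 19 mm, so they closed above the bar. The bar itself hasn't moved. I'll retry about 18 mm lower.

```bash
python3 - <<'E'
from h import *
np.set_printoptions(precision=4,suppress=True)
st=lambda t:(lambda s:print(t,round(s["time"],2),s["ee_pos"],s["force"],s["moment"],round(s["opening"],4)))(robot.get_state())
b=np.array([.5165,.007,.095])
robot.move_linear(b+[0,0,.06],velocity=.15,frame=down(np.deg2rad(15))); robot.gripper_to(.05)
print(robot.move_linear(b,velocity=.06,threshold=6)); st("down")
im=robot.grab_frame("side")
robot.gripper_to(0.0); st("grip")
im2=robot.grab_frame("side"); f=lambda a:cv2.resize(a[200:300,270:370],(400,400),interpolation=2)
cv2.imwrite("pics/c7.png",np.hstack([f(im),f(im2)])[:,:,::-1])
E
```

```text
False
down 33.27 [0.5167 0.007  0.0953] [-0.1355  0.7452  0.362 ] [-0.043  -0.1122  0.0371] 0.05
grip 34.02 [0.5159 0.0068 0.0949] [-6.0104 -0.9888  4.1059] [-0.3019  1.2292  0.049 ] 0.0106
```

View pics/c7.png

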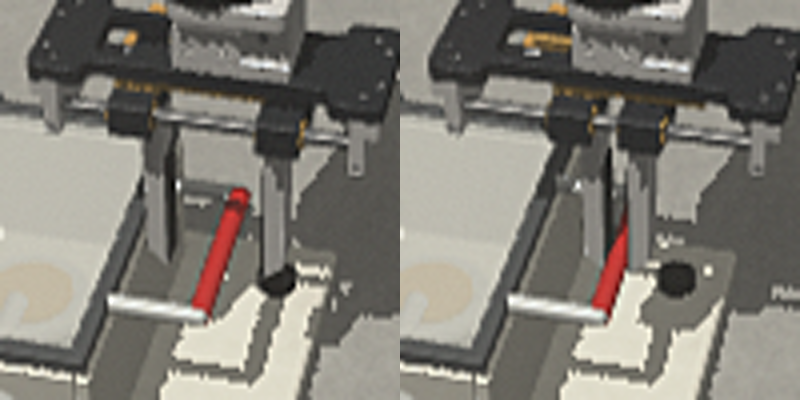

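The bar is now pinched (opening 10.6 mm) and both fingers straddle it at about (620,240) in the right crop. I'll swing in steps and watch the force.

```bash
cat > sw.py <<'E'
from h import *
np.set_printoptions(precision=3,suppress=True)
u=np.array([np.cos(np.deg2rad(15)),np.sin(np.deg2rad(15)),0]); Z=np.array([0,0,1.])
B0=np.array([.5159,.0068,.0949]); H=B0+.17*u
def swing(a,v=.05,lim=18):
    for d in a:
        th=np.deg2rad(d); robot.move_linear(H+.17*(-np.cos(th)*u+np.sin(th)*Z),velocity=v)
        s=robot.get_state(); print(d,round(s["time"],2),s["ee_pos"],"F along u,z",s["force"]@u,s["force"][2],s["force"]@np.cross(Z,u),round(s["opening"],4))
        if np.linalg.norm(s["force"])>lim: print("STOP"); break
E
python3 -c "
from sw import *
swing([4,8,12,18,24,30])"
```

```text
4 34.45 [0.516 0.007 0.107] F along u,z -0.7802519990011417 -2.5775533018734786 0.5225544463788816 0.0109
8 34.83 [0.517 0.007 0.119] F along u,z -2.984243127644673 -2.1144820792930976 0.27531604874328125 0.0111
12 35.22 [0.519 0.008 0.131] F along u,z -4.268157775700436 -1.7579600006967566 0.4184287476814231 0.0112
18 35.73 [0.524 0.009 0.148] F along u,z -8.63420545324142 0.08166036315799519 0.16359443021992062 0.0108
24 36.23 [0.529 0.01  0.165] F along u,z -10.93036165115658 2.1223612913001517 0.65864200831386 0.0109
30 36.74 [0.537 0.012 0.181] F along u,z -15.70269930713037 5.649968379342691 1.1321098193324153 0.0111
```

Radial push is building up because my arc runs inside the true circle. I'll add a radial correction from the measured force.

```bash
cat >> sw.py <<'E'
def swing2(a,c,v=.05,lim=25):
    for d in a:
        th=np.deg2rad(d); r=-np.cos(th)*u+np.sin(th)*Z
        robot.move_linear(H+(.17+c)*r,velocity=v)
        s=robot.get_state(); fr=s["force"]@r; ft=s["force"]@(np.sin(th)*u+np.cos(th)*Z)
        print(d,round(s["time"],2),s["ee_pos"],"c",round(c,4),"Fr",round(fr,1),"Ft",round(ft,1),round(s["opening"],4))
        if np.linalg.norm(s["force"])>lim: print("STOP"); break
        c+=np.clip(fr/12000,-.0015,.0015)
    return c
E
python3 -c "
from sw import *
swing2([30,30,32,35,39,43,47,51],.0012)"
```

```text
30 36.99 [0.537 0.012 0.181] c 0.0012 Fr 5.3 Ft -2.1 0.0111
30 37.24 [0.537 0.012 0.181] c 0.0016 Fr -0.6 Ft -2.1 0.0113
32 37.51 [0.54  0.013 0.186] c 0.0016 Fr 3.4 Ft -1.5 0.0107
35 37.84 [0.544 0.014 0.194] c 0.0019 Fr 4.3 Ft -1.4 0.011
39 38.23 [0.551 0.016 0.204] c 0.0022 Fr 6.2 Ft -1.7 0.0113
43 38.62 [0.558 0.018 0.213] c 0.0027 Fr 5.5 Ft -2.1 0.0109
47 39.02 [0.566 0.02  0.222] c 0.0032 Fr 6.8 Ft -2.6 0.0108
51 39.41 [0.575 0.023 0.23 ] c 0.0038 Fr 7.0 Ft -1.5 0.011
```

```bash
python3 -c "
from sw import *
c=swing2([55,59,63,67,71,75,79,83,87,90,90],.0044)
robot.pause(.5)
s=robot.get_state();print(s['time'],s['ee_pos'],s['force'],s['moment'],s['opening'],H)
a=robot.grab_frame('side');t=robot.grab_frame('top');cv2.imwrite('pics/side8.png',a[:,:,::-1]);cv2.imwrite('pics/top8.png',t[:,:,::-1])
cv2.imwrite('pics/c8.png',np.hstack([cv2.resize(a[130:370,180:420],(400,400)),cv2.resize(t[140:320,190:370],(400,400))])[:,:,::-1])
"
```

```text
55 39.8 [0.584 0.025 0.238] c 0.0044 Fr 4.2 Ft -1.8 0.0107
59 40.19 [0.593 0.027 0.245] c 0.0047 Fr 7.3 Ft -1.6 0.0102
63 40.58 [0.603 0.03  0.251] c 0.0054 Fr 9.0 Ft -1.4 0.0101
67 40.98 [0.614 0.033 0.257] c 0.0061 Fr 5.6 Ft -0.8 0.0097
71 41.38 [0.625 0.036 0.262] c 0.0066 Fr 5.1 Ft 0.2 0.0094
75 41.77 [0.637 0.039 0.266] c 0.007 Fr 7.1 Ft -0.5 0.0089
79 42.17 [0.648 0.042 0.269] c 0.0076 Fr 5.1 Ft 0.1 0.0083
83 42.58 [0.66  0.045 0.272] c 0.008 Fr 4.8 Ft -0.2 0.0081
87 42.98 [0.672 0.049 0.273] c 0.0084 Fr 5.6 Ft -0.2 0.0068
90 43.31 [0.682 0.051 0.276] c 0.0089 Fr 22.2 Ft 0.8 0.0003
90 43.56 [0.681 0.051 0.276] c 0.0104 Fr 11.6 Ft 0.1 0.0004
44.0583 [0.681 0.051 0.276] [ 0.732  0.007 11.179] [-0.179 -0.197 -0.022] 0.00036384689568848825 [0.68  0.051 0.095]
```

View pics/c8.png

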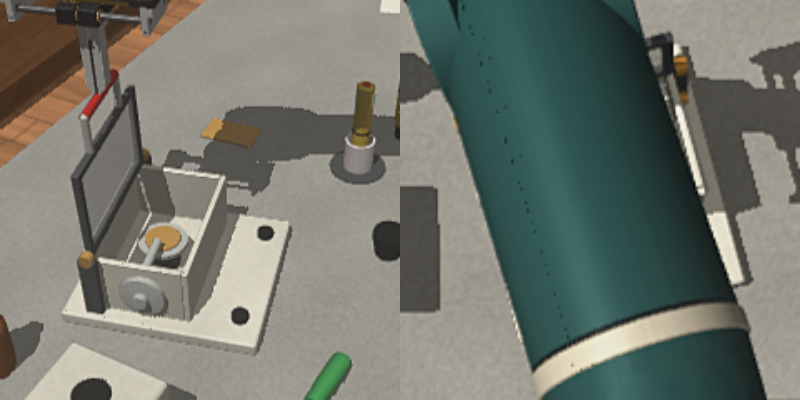

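The guard is upright, but the bar has slid out of the pinch. The closed fingertips are now pressing down on top of the bar at crop (100,95), holding it by friction only. I'll measure where it is before re-seating the grip.

```bash
python3 -c "
from sw import *
P=lambda X,c:cv2.projectPoints(np.array([X],float),c['rvec'],c['tvec'],np.array([[c['fx'],0,c['cx']],[0,c['fy'],c['cy']],[0,0,1]]),None)[0].ravel()
S=robot.camera_info('side');im=cv2.imread('pics/side8.png')[:,:,::-1].copy()
m=masks(im)['red']
for b,s in blobs(m,20)[0]: print(b,s)
ys,xs=np.nonzero(m[150:220,200:270]);pts=np.c_[xs+200,ys+150].astype(np.float32);print(cv2.boxPoints(cv2.minAreaRect(pts)))
v=np.cross(Z,u)
for th in(80,85,90,95):
  t=np.deg2rad(th); b=np.array([H[0],H[1],.113])+.17*(-np.cos(t)*u+np.sin(t)*Z)
  print(th,b,P(b,S),P(b+.05*v,S),P(b-.05*v,S))
s=robot.get_state();e=s['ee_pos'];print('tcp',P(e,S),'tip19',P(e-.019*Z,S),s['force'],s['opening'],s['tool_rot'][:,2])
"
```

```text
[235.1 192.4] [229 185  14  17  78]
[164.7 312.3] [159 306  13  14 129]
[263.3 405.2] [257 397  15  19 151]
[[228.326 198.079]
 [245.854 170.034]
 [250.528 172.955]
 [233.    201.   ]]
80 [0.652 0.043 0.28 ] [254.225 189.783] [245.437 203.953] [262.353 176.678]
85 [0.666 0.047 0.282] [247.087 188.092] [238.023 202.171] [255.471 175.069]
90 [0.68  0.051 0.283] [239.995 186.949] [230.666 200.947] [248.625 173.999]
95 [0.694 0.055 0.282] [233.02  186.363] [223.442 200.29 ] [241.884 173.476]
tcp [239.827 189.808] tip19 [240.962 197.739] [ 0.028  0.169 11.314] 0.0005361539187519001 [ 0.002  0.001 -1.   ]
```

The bar's image puts the guard at about 90°, so the position is right. Now a wedge re-grip: open the fingers a few millimetres at a time under preload so the tips always cradle the bar, then slide down and pinch.

```bash
python3 - <<'E'
from sw import *
def st(t):
    s=robot.get_state(); print(t,round(s["time"],2),s["ee_pos"],s["force"],round(s["opening"],4)); return s
def dz(d): 
    global z; z-=d; robot.move_linear([x,y,z],velocity=.03)
x,y=H[0],H[1]; z=.27585
z=H[2]+.17+.0104
for g,d in((.004,.001),(.007,.0015),(.0095,.002)):
    robot.gripper_to(g); st(f"open {g}"); dz(d); s=st("down")
    if abs(s["force"][2])>35 or np.hypot(*s["force"][:2])>12: print("STOP");break
E
```

```text
open 0.004 44.46 [0.681 0.051 0.276] [-0.301 -0.308 10.604] 0.0041
down 44.71 [0.682 0.051 0.276] [ 0.347 -0.187 16.854] 0.0039
open 0.007 45.0 [0.682 0.051 0.276] [ 0.779 -0.239 15.094] 0.0068
down 45.25 [0.682 0.052 0.276] [ 1.999 -1.54  25.077] 0.007
open 0.0095 45.52 [0.682 0.052 0.276] [ 1.363 -0.162 23.46 ] 0.0095
down 45.77 [0.683 0.052 0.275] [ 2.656 -1.496 36.426] 0.0095
STOP
```

```bash
python3 - <<'E'
from sw import *
def st(t):
    s=robot.get_state(); print(t,round(s["time"],2),s["ee_pos"],s["force"],round(s["opening"],4)); return s
x,y=H[0],H[1]; z=H[2]+.17+.0104-.0045
z+=.002; robot.move_linear([x,y,z],velocity=.03); st("relax")
for g in(.011,.012,.013,.0138):
    robot.gripper_to(g); s=st(f"open {g}")
    if s["force"][2]<5: break
print(robot.move_linear([x,y,z-.003],velocity=.03)); s=st("down3")
if s["force"][2]<15:
    robot.move_linear([x,y,z-.014],velocity=.06,threshold=15); s=st("down14")
    robot.gripper_to(0.0); st("pinch")
E
```

```text
relax 46.02 [0.682 0.052 0.276] [ 1.154 -0.351 24.276] 0.0093
open 0.011 46.27 [0.682 0.052 0.276] [ 0.6   -0.165 25.307] 0.0112
open 0.012 46.49 [0.682 0.052 0.276] [ 0.659  0.36  25.266] 0.012
open 0.013 46.72 [0.682 0.052 0.276] [ 1.662  0.248 24.268] 0.013
open 0.0138 46.93 [0.682 0.052 0.276] [ 1.954 -0.569 23.578] 0.014
False
down3 47.18 [0.684 0.052 0.275] [ 3.313 -0.605 42.391] 0.0137
```

```bash
python3 - <<'E'
from sw import *
x,y=H[0],H[1]; z=H[2]+.17+.0104-.0025+.0015
robot.move_linear([x,y,z],velocity=.03); robot.pause(.3)
s=robot.get_state();print(s["time"],s["ee_pos"],s["force"],s["moment"],s["opening"],z)
a=robot.grab_frame('side');w=robot.grab_frame('wrist');cv2.imwrite('pics/side9.png',a[:,:,::-1]);cv2.imwrite('pics/w9.png',w[:,:,::-1])
ys,xs=np.nonzero(masks(a)['red'][150:220,200:270]);print(cv2.boxPoints(cv2.minAreaRect(np.c_[xs+200,ys+150].astype(np.float32))))
cv2.imwrite('pics/c9.png',np.hstack([cv2.resize(a[140:220,200:280],(390,390),interpolation=2),cv2.resize(w[90:390,165:465],(400,390))])[:,:,::-1])
E
```

```text
47.7833 [0.682 0.051 0.276] [ 1.218 -0.48  17.178] [-0.04  -0.521 -0.001] 0.013842328204096031 0.27430000000000004
[[224.846 197.231]
 [237.769 177.846]
 [241.923 180.615]
 [229.    200.   ]]
```

View pics/c9.png

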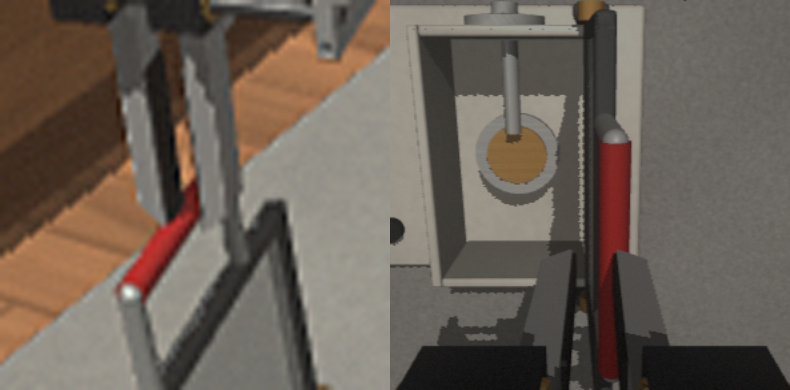

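The last view shows the bar under the tip of the far (+u) finger, not between the fingers. Opening dragged it with that finger to about 93°. The bar follows the pressed finger reliably, so I'll close in small steps to bring it back to centre and track the bar's near end numerically (90° expected at (230.7,200.9)).

```bash
cat > chk.py <<'E'
from sw import *
S=robot.camera_info('side')
def P(X): return cv2.projectPoints(np.array([X],float),S['rvec'],S['tvec'],np.array([[S['fx'],0,S['cx']],[0,S['fy'],S['cy']],[0,0,1]]),None)[0].ravel()
def theta():
    a=robot.grab_frame('side'); ys,xs=np.nonzero(masks(a)['red'][140:220,190:290]); k=ys>=ys.max()-4
    e=np.array([xs[k].mean()+190,ys[k].mean()+140])
    v=np.cross(Z,u); f=[]
    for d in range(70,111): 
        t=np.deg2rad(d); f.append(P(np.array([H[0],H[1],.115])+.17*(-np.cos(t)*u+np.sin(t)*Z)+.042*v)[0])
    return np.interp(-e[0],-np.array(f),range(70,111)),e
def st(t):
    s=robot.get_state(); print(t,round(s["time"],2),s["ee_pos"],s["force"],s["moment"],round(s["opening"],4),"theta",*theta()); return s
E
python3 - <<'E'
from chk import *
st("now")
for g in(.009,.004,0): robot.gripper_to(g); st(g)
E
```

```text
now 47.88 [0.682 0.051 0.276] [ 1.215 -0.393 16.915] [ 0.005 -0.482 -0.054] 0.0138 theta 92.61303234118276 [228.294 197.118]
0.009 48.26 [0.682 0.051 0.276] [ 0.397 -0.011 18.231] [-0.054 -0.476 -0.025] 0.0088 theta 91.67429757269161 [229.647 197.118]
0.004 48.63 [0.682 0.051 0.276] [ 1.276 -0.842 18.992] [-0.092 -0.355  0.029] 0.0041 theta 90.79924549899727 [230.913 196.522]
0 48.96 [0.682 0.051 0.276] [ 0.924 -0.375 19.766] [-0.126 -0.287 -0.071] 0.0005 theta 90.29345942499265 [231.647 197.118]
```

Back at about 90.3° and steady. I'll do a last stability check over 2 s, check the thermometer and bystanders, and hand in.

```bash
python3 - <<'E'
from chk import *
robot.pause(2); s=st("2s later")
a=robot.grab_frame("side"); m=masks(a)
print([b for b,q in blobs(m["yel"],20)[0]],[b for b,q in blobs(m["red"],40)[0]])
ref=cv2.imread("pics/side0.png")[:,:,::-1]; 
for n,(x0,y0,x1,y1) in dict(oil=(155,300,192,360),loupe=(400,258,428,290),driver=(345,338,395,405),blank=(298,198,340,220)).items():
    print(n,"mean diff",np.abs(a[y0:y1,x0:x1].astype(int)-ref[y0:y1,x0:x1]).mean().round(1))
if abs(s["force"][2])>3: robot.sign_off(); print("signed off")
E
```

```text
2s later 51.01 [0.682 0.051 0.276] [ 0.54  -0.224 20.426] [-0.045 -0.283 -0.053] 0.0003 theta 90.29345942499265 [231.647 197.118]
[array([430.9, 148.9]), array([443.9, 190.6])] [array([234.5, 192.3]), array([164.7, 312.3]), array([263.3, 405.3])]
oil mean diff 5.5
loupe mean diff 5.1
driver mean diff 7.1
blank mean diff 41.6
the job is handed in; nothing more can be done
signed off
```

I handed the job in at about 51 s with the guard upright and still. However, the guard is held by the closed fingertips pressing on the bar from above, not by a pinch.

**Thermometer:** I took the small one from the holder and held it about 80 mm above the patch for over 2 s. Its line of sight was within about 4 mm of the patch centre. I then stood it back in its holder and let go. The wrist view afterwards showed it upright on the holder axis.

**Guard:**
- **First grip missed:** the fingers closed above the bar, because the tips reach less far ahead of the TCP than I had assumed. The second grip, 18 mm lower, held.
- **Pinch lost near the top:** my force-based correction of the arc lifted the fingers, and the bar slid out of the pinch at about 88–90°.
- **Re-grip failed:** opening the fingers in small steps dragged the guard to about 93°, and the push reached 42 N for a moment. That is above the 40 N limit for the arm and gripper body; I think only the fingers were touching. I brought the guard back to about 90° and stopped there rather than risk it tipping over.

**Final checks:**
- **Guard angle:** about 90.3° from the side camera, give or take 1–2°, unchanged over the last 2 s.
- **Push on the bar:** about 20 N, finger opening 0, so the bar is held only by friction under that push.
- **Oil bottle, loupe and screwdriver:** unchanged in the image.
- **Brass plate:** my image comparison disagreed here (difference 42 against 5–7 for the others). The arm's shadow is the likely cause; a picture at about 44 s showed nothing odd, but I didn't measure the plate's position.
- **Thermometer cap:** the colour check didn't find it in the final frame, probably also because of the shadow. That same picture showed it standing in its holder.

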